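Slide the tablet cassette home into its leaning sleeve

ROBOT

A 6-joint arm with a two-finger parallel gripper is mounted at the origin on the work surface. World frame = base frame: x ahead of the robot, y to its left, z up, the work surface at z = 0. Lengths are in mm, angles in rad, forces in N, time in s.
With the tool pointing down it reaches from about 275 to 725 mm from the base axis. Payload 5.6 kg.
Tool frame: the origin (TCP) lies midway between the tips of the shut fingers; the grasp point (between the pads) lies 19 mm behind it; x points along the fingers, y is the direction in which the jaws open and shut, and the axes are right-handed (so a half turn about x gives the same grasp; the last joint's range is limited). The gripper opens to 85 mm and grips with 20 to 120 N. Pads are 22 mm wide; open, the fingers measure 114 mm over their backs; the gripper's body (76 mm by 85 mm) begins 54 mm behind the grasp point. The pads swing forward as they close: fully open they stand 13 mm farther back than shut.
Start: joints at [-0.97, 0.255, 0.108, 0, -1.424, -0.285], TCP at [170.837, -522.788, 231.283] pointing down, gripper open.
Joint ranges: [-2.95, 2.95], [-1.21, 1.97], [-1.09, 1.5], [-2.87, 1.71], [-2.94, -0.07], [-3.05, 3.05]. Speed limits (rad/s): [2.57, 2.57, 3.14, 3.14, 3.14, 3.14].

INTERFACE

Orientations are given as a 3x3 rotation matrix whose columns are the frame's x, y, z axes.
In Python, from cell import ctrl, optics gives the robot as it stands.
- The arm moves only by the shell command python3 -m inch 'ROWS' [OPENING] [FORCE]. ROWS is JSON, a list of rows, each an object with "translation": the shift along the world's x, y, z in mm, a list of three; "angular": the turn, a rotation vector about the world's x, y, z in rad, a list of three. A call has 1 to 12 rows; each row shifts and turns the commanded pose from where the row before left it; what a row does not reach is not made up. A row lasts 1/12 s, in which the tool goes at most 41.7 mm and 7.16 degrees, less where a joint would pass 70% of its speed; a pose out of reach is approached as far as the arm can. A call with a gripper value outside its range is refused whole. OPENING is the closure, from 0 (fully open) to 1 (shut), set as the call begins (- or left out, the last holds). The fingers move at their own pace and stop on an object; FORCE is the grip in N (left out, the last holds). Time passes only in rows, so rows that do not move let the fingers close. It gives the time, the measured TCP pose, the force and the opening at its end, in the units of the state.
- ctrl.state(): the state, without advancing time (a new reading comes with each control period).
- optics.camera(name): name is "scene" or "top"; returns (picture, depth): 480x640x3 uint8, blue, green, red; 480x640 float32, mm along the optical axis (not along the pixel's ray), 0 where there is no reading.
- optics.get_calibration(name): a dict with "fx", "fy", "cx", "cy" (pixels), "world_to_cam" (4x4, takes a point from world to camera coordinates). Camera axes: x right, y up, looking along -z (the intrinsics and any distortion apply to the point x, -y, -z); pixel columns grow to the right and rows downward; lengths in mm; the calibration is good to about 2 mm. A picture is of the moment at which its call begins. get_calibration takes no time and is no camera call.
- ctrl.close_job(): hands the job in, once; it reports no verdict.
The state is a dict: "clock": time; "joint_positions": joint angles; "dq": joint speeds; "tau": joint torques, N m; "tcp_pos": TCP position; "ee_rot": TCP orientation; "ft_force": force on the tool from outside, world axes, zero at the start; "ft_torque": the same for the moment, N m; "gripper_width": opening from 0.0 (shut) to 1.0 (fully open).
Only numpy, scipy, OpenCV 4.12 (cv2) and the standard library are available. Lean on these libraries where they do the work, as an engineer would, in place of code of your own. Each camera call takes 0.05 s, during which the arm holds its last target. There are 200 camera calls.

TASK

Put the loose weekly tablet cassette away: slide it, nose first with its orange end outward, into the empty orange-rimmed sleeve that leans on the counter, then push it fully home against the dragging carriage inside until it stops. Press firmly but do not ram or force it, and leave the vial, bottle, counting tray and measuring cup where they stand.

Things in the scene. Friction and masses are not known exactly. Their poses are not given: they have to be found in the camera images.
- cassette: weekly tablet cassette, white rigid bar 160 long, 36 wide, 23.5 mm tall, 140 g, seven small lids on top, lying flat on the counter. Origin: centre of its underside. x runs along it towards the orange tail end (x = +80), z up through the lids (z = 23.5 at the top). The nose end (x = -80) is stepped: its last 8 mm are only 33 wide and 21 tall
- cassette_tail (a point): centre of the orange tail face of the cassette (80 mm along x and 11.75 mm up from its origin); axes as the cassette's
- case: the EMPTY sleeve: white tube, orange-rimmed mouth, fixed on a grey stand. Origin: centre of the mouth, 90 mm up. x: along the bore, OUT of the mouth, away from the robot, 20 deg upward; z: normal to its top wall. Bore 38.5 (y) x 26.5 (z), walls 4, length 166 mm. The cassette goes in along -x, its x along the sleeve's; fully home its orange face stands 14 mm out of the mouth
- carriage (a joint): black carriage inside the empty sleeve: its face starts 76 to 111 mm below the mouth (76 mm at value 0, in m), drags with about 5 N, stays where left, and is pushed ahead of the cassette to a hard stop at 0.070 (face 146 mm deep)
- case_full: a like sleeve with a blue rim, already filled by a fixed cassette with a blue tail; same size, axes and origin as the empty sleeve; left or right of it. Leave it alone
- amber_vial: amber vial with a white cap, 41 mm wide, 68 mm tall, bystander; origin at the centre of its underside
- stock_bottle: white bottle with a green label, 48 mm wide, 78 mm tall, bystander; origin at the centre of its underside
- counting_tray: pale tablet counting tray 140 x 110 x 16 mm, bystander; origin at the centre of its underside
- measuring_cup: clear measuring cup, 52 mm wide, 50 mm tall, bystander; origin at the centre of its underside
Things that resemble listed ones, but are neither listed nor needed, are in the scene too. What is shaped like the cassette but green is not meant. What is shaped like the part that bears case but brown is not meant.

How it is judged:
By the outcome, as a careful person would: the job done as asked, in the order asked, and still so for the second after the job is handed in, with the robot touching nothing.
It also fails if it takes over 59 s, if anything falls off the work surface, if the arm or the gripper's body presses on something with over 40 N, if the wrist force passes 120 N, or if a joint passes its speed limit or range.

## Working session

There is one attempt and no reset: what is moved stays moved. The work goes in short steps, Python scripts to look and compute and a shell command to move; the robot and the scene stay as the last step left them, time stands still between calls to the robot, and variables do not carry over. Pictures are saved under pics/ and viewed, about 8 in all and at most 12, crops included, and the job is handed in when it is done.

```bash
mkdir -p pics; ls; cat > h.py <<'E'
import numpy as np, cv2
from cell import ctrl, optics
def grab(n,tag):
    im,d=optics.camera(n); np.savez(f'pics/{tag}.npz',im=im,d=d); cv2.imwrite(f'pics/{tag}.png',im); return im,d
def world(n,d,u,v,z=None):
    c=optics.get_calibration(n); T=np.linalg.inv(np.array(c['world_to_cam']))
    r=np.array([(u-c['cx'])/c['fx'],-(v-c['cy'])/c['fy'],-1.])
    if z is None:
        r=r*np.median(d[int(v)-1:int(v)+2,int(u)-1:int(u)+2])
        return T[:3,:3]@r+T[:3,3]
    w=T[:3,:3]@r; return T[:3,3]+w*(z-T[2,3])/w[2]
def pix(n,P):
    c=optics.get_calibration(n); p=np.array(c['world_to_cam'])@np.r_[P,1]
    return c['cx']+c['fx']*p[0]/-p[2], c['cy']-c['fy']*p[1]/-p[2]
E
python3 - <<'E'
from h import *
np.set_printoptions(precision=3,suppress=True)
for n in ('scene','top'):
    grab(n,n+'0'); print(optics.get_calibration(n))
s=ctrl.state(); print(s)
E
```

```text
pics
{'fx': 561.8147814772158, 'fy': 561.8147814772158, 'cx': 326.87286196382723, 'cy': 241.3236051552331, 'world_to_cam': array([[   -0.188,     0.982,    -0.003,   112.447],
       [   -0.541,    -0.101,     0.835,   288.036],
       [    0.82 ,     0.159,     0.55 , -1813.331],
       [    0.   ,     0.   ,     0.   ,     1.   ]])}
{'fx': 583.6777584628938, 'fy': 583.6777584628938, 'cx': 320.1935097440181, 'cy': 243.20483733558092, 'world_to_cam': array([[   -0.001,    -1.   ,    -0.002,    31.545],
       [    0.987,    -0.001,     0.161,  -641.12 ],
       [   -0.161,    -0.002,     0.987, -1285.746],
       [    0.   ,     0.   ,     0.   ,     1.   ]])}
{'clock': 0.1, 'joint_positions': array([-0.97 ,  0.256,  0.107, -0.   , -1.424, -0.285]), 'dq': array([-0.001, -0.   ,  0.002,  0.002,  0.   ,  0.001]), 'tau': array([ -0.001, -38.76 ,  23.847,   5.378,  -0.004,   0.   ]), 'tcp_pos': array([ 170.739, -522.359,  230.492]), 'ee_rot': array([[-0.001, -0.311,  0.951],
       [ 0.002,  0.951,  0.311],
       [-1.   ,  0.002, -0.   ]]), 'ft_force': array([0.701, 0.394, 0.503]), 'ft_torque': array([-0.042, -0.007,  0.019]), 'gripper_width': 0.9973785858128312}
```

View pics/top0.png

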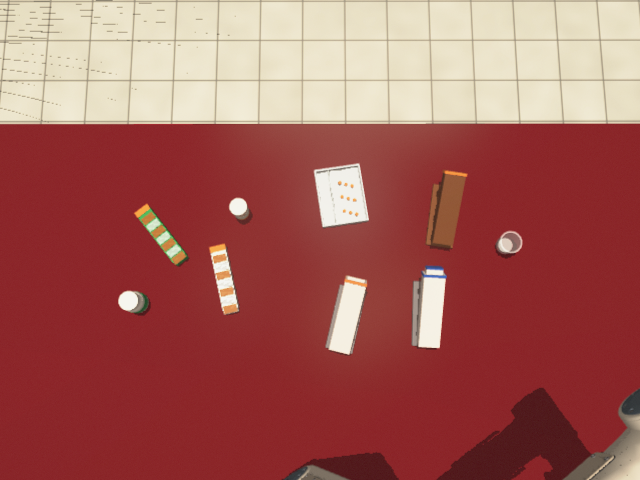

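View pics/scene0.png

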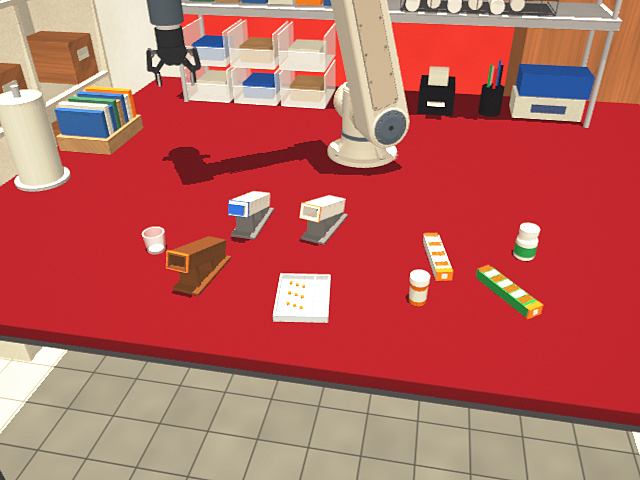

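Candidates for the cassette are the white bar at top (224,279) and the green decoy at (160,235). For the sleeve they are the orange-rimmed one at (347,315), the blue-rimmed full one at (430,310) and the brown decoy at (447,210). I choose the white bar and the white orange-rimmed sleeve, and I'll check both in one crop.

```bash
python3 - <<'E'
from h import *
a=np.load('pics/top0.npz')['im'];b=np.load('pics/scene0.npz')['im']
f=lambda im,u,v,w,h,k:cv2.resize(im[v:v+h,u:u+w],None,fx=k,fy=k,interpolation=cv2.INTER_CUBIC)
A=np.hstack([f(a,190,235,66,90,6),f(a,318,270,66,90,6)])[:, :792]
A=cv2.resize(A,(440,300)) if 0 else A
out=np.zeros((600,800,3),np.uint8)
out[:450,:330]=f(a,195,237,66,90,5); out[:450,335:665]=f(a,315,270,66,90,5)
out[450:600,:200]=f(b,415,230,40,30+20,5)[100:250] if 0 else f(b,415,228,50,60,2.5)[:,:200].repeat(1,1) if 0 else cv2.resize(b[228:288,410:490],(200,150))
out[450:600,210:410]=cv2.resize(b[190:250,290:370],(200,150))
cv2.imwrite('pics/crop1.png',out)
E
```

```text
(no output)
```

View pics/crop1.png

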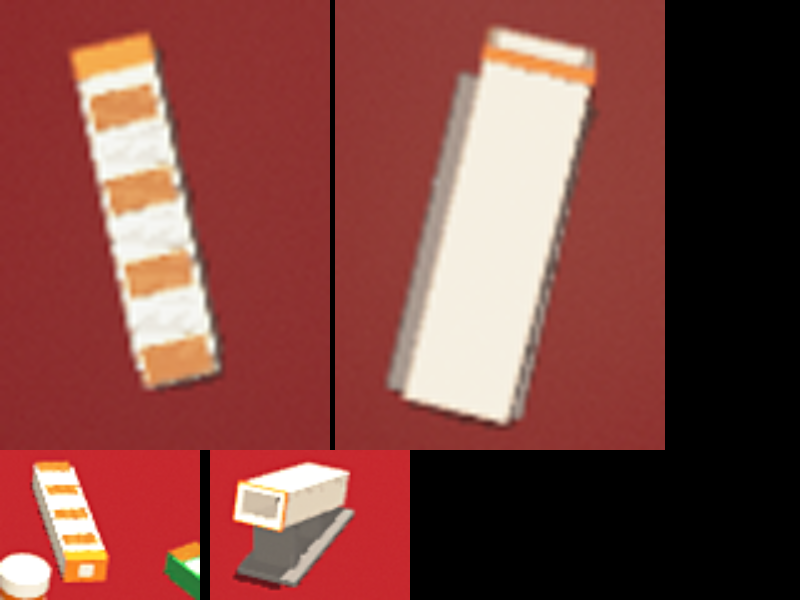

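Crop 1: the white cassette's tail points away from the robot, with its tail corners near top (209,247) and (225,244) and its nose near (231,313). The sleeve is the white orange-rimmed one, empty, with its mouth at the top near (355,282). Next I measure both with depth.

```bash
python3 - <<'E'
from h import *
np.set_printoptions(precision=2,suppress=True)
z=np.load('pics/top0.npz');im,d=z['im'],z['d']
c=optics.get_calibration('top');T=np.linalg.inv(np.array(c['world_to_cam']))
v,u=np.mgrid[:480,:640]; P=np.stack([(u-c['cx'])/c['fx']*d,-(v-c['cy'])/c['fy']*d,-d],-1)@T[:3,:3].T+T[:3,3]
def rect(m):
    q=P[m][:,:2].astype(np.float32); r=cv2.minAreaRect(q); return r
for name,(a,b,e,f),zl,zh in [('cass',(200,235,250,322),17,30),('vial',(225,192,255,226),50,90),('green',(130,200,192,270),17,30)]:
    m=np.zeros(d.shape,bool);m[b:f,a:e]=1; m&=(P[...,2]>zl)&(P[...,2]<zh)
    print(name,m.sum(),rect(m),np.median(P[m][:,2]))
print('cass corners',[world('top',d,*p,z=23.5) for p in [(209.2,246.8),(225.4,243.8),(238.8,311.4),(224.2,314.6)]])
print('table z',P[350,260],P[260,300])
m=np.zeros(d.shape,bool);m[268:360,318:375]=1
def fit(m):
    m=m.copy();m[:]=m&(P[...,2]>45); hsv=im.max(-1).astype(int)
    m&=(im[...,0]>150)  # white
    q=P[m]; 
    for _ in range(5):
        o=q.mean(0);_,s,V=np.linalg.svd(q-o); n=V[2]*np.sign(V[2][2]); r=(q-o)@n; q=q[abs(r)<max(2,2*r.std()*.8)]
    print('n',n,'tilt',np.degrees(np.arccos(n[2])),'dir',np.degrees(np.arctan2(-n[1],-n[0])),'o',o,len(q))
    # in plane
    yaw=np.arctan2(-n[1],-n[0]); ax=np.array([np.cos(yaw)*n[2],np.sin(yaw)*n[2],np.hypot(n[0],n[1])]); ay=np.cross(n,ax)
    r=cv2.minAreaRect(np.c_[(q-o)@ax,(q-o)@ay].astype(np.float32)); print('rect',r, 'centre', o+ax*r[0][0]+ay*r[0][1])
fit(m)
m=np.zeros(d.shape,bool);m[262:352,410:450]=1; fit(m)
# orange rim pixels
h=cv2.cvtColor(im,cv2.COLOR_BGR2HSV); m=np.zeros(d.shape,bool);m[268:300,335:375]=1
m&=(h[...,0]>5)&(h[...,0]<20)&(h[...,1]>120)&(im[...,2]>180)&(P[...,2]>60); print('rim',m.sum(),P[m].mean(0),P[m].min(0),P[m].max(0))
E
```

```text
cass 1054 ((562.4104614257812, 254.34942626953125), (160.15151977539062, 37.42812728881836), 13.27464485168457) 24.947726738916685
vial 260 ((722.90234375, 218.42373657226562), (39.29352569580078, 39.19756317138672), 67.31005096435547) 69.25587340080779
green 1003 ((667.5300903320312, 405.6455078125), (162.1934814453125, 36.62733840942383), 39.07450866699219) 24.941140663975148
cass corners [array([637.59, 290.63,  23.5 ]), array([644.66, 252.89,  23.5 ]), array([487.23, 218.11,  23.5 ]), array([479.96, 251.49,  23.5 ])]
table z [399.4  170.8   -3.41] [609.29  78.86   0.4 ]
n [-0.24 -0.97  0.03] tilt 88.05821053832179 dir 75.97054540533598 o [473.9  -28.15  89.56] 1023
rect ((619.3359985351562, -13.747352600097656), (167.26710510253906, 1325.863525390625), 89.17540740966797) centre [492.32 -11.13 708.54]
n [-0.12 -0.98  0.18] tilt 79.66634578590637 dir 83.18743796684616 o [ 492.4  -213.06   89.64] 1112
rect ((628.279296875, 3.6830596923828125), (1351.37109375, 173.14390563964844), 0.38049474358558655) centre [ 502.11 -100.72  707.73]
rim 57 [545.79 -45.7  107.23] [537.91 -68.59  96.04] [556.56 -23.07 112.97]
```

```bash
python3 - <<'E'
from h import *
np.set_printoptions(precision=2,suppress=True)
z=np.load('pics/top0.npz');im,d=z['im'],z['d']
c=optics.get_calibration('top');T=np.linalg.inv(np.array(c['world_to_cam']))
v,u=np.mgrid[:480,:640]; P=np.stack([(u-c['cx'])/c['fx']*d,-(v-c['cy'])/c['fy']*d,-d],-1)@T[:3,:3].T+T[:3,3]
def fit(b):
    m=np.zeros(d.shape,bool);m[b[1]:b[3],b[0]:b[2]]=1;m&=(d>0)&(P[...,2]>30)&(P[...,2]<130)
    q=P[m&(im[...,0]>150)]
    for _ in range(6):
        o=q.mean(0);_,s,V=np.linalg.svd(q-o); n=V[2]*np.sign(V[2][2]); r=(q-o)@n; q=q[abs(r)<max(2.5,2*r.std())]
    al=V[0]*np.sign(V[0][0])
    print('n',n,'tilt',np.degrees(np.arccos(n[2])),'long axis',al,'yaw',np.degrees(np.arctan2(al[1],al[0])),'pitch',np.degrees(np.arcsin(al[2])),len(q))
    yaw=np.arctan2(al[1],al[0]);ay=np.cross(n,al)
    q=P[m]; q=q[abs((q-o)@n)<4]
    r=cv2.minAreaRect(np.c_[(q-o)@al,(q-o)@ay].astype(np.float32)); print('rect',r)
    L=(q-o)@al; W=(q-o)@ay
    print('extent',np.percentile(L,[0,1,99,100]),np.percentile(W,[0,1,99,100]))
    cen=o+al*r[0][0]+ay*r[0][1]; print('cen',cen)
    ax=np.array([np.cos(yaw)*np.cos(.349),np.sin(yaw)*np.cos(.349),np.sin(.349)]); zz=np.cross(ax,[-np.sin(yaw),np.cos(yaw),0])
    print('mouth origin est', cen+ax*83-zz*17.25)
fit((318,268,375,360)); fit((410,262,452,352))
E
```

```text
n [-0.33  0.08  0.94] tilt 19.975834129209748 long axis [ 0.91 -0.22  0.34] yaw -13.687660877113483 pitch 19.97560741878038 1307
rect ((2.291778564453125, 0.3632678985595703), (48.98817825317383, 168.32444763183594), 89.61703491210938)
extent [-82.02 -79.34  84.25  86.34] [-24.68 -23.08  22.68  24.31]
cen [472.69 -28.18  78.8 ]
mouth origin est [554.2  -48.03  90.97]
n [-0.34  0.02  0.94] tilt 19.793427414315737 long axis [ 0.94 -0.04  0.34] yaw -2.601583863374451 pitch 19.79241294717454 1416
rect ((2.1544952392578125, -0.056682586669921875), (48.506282806396484, 182.14712524414062), 89.41755676269531)
extent [-88.84 -85.64  88.74  93.28] [-25.07 -23.39  22.95  24.02]
cen [ 490.7 -214.9   80.6]
mouth origin est [ 574.51 -218.71   92.78]
```

```bash
R='{"translation":[18.8,32.9,0],"angular":[0,0,-0.0035]}'; python3 -m inch '[{"translation":[19,33,0],"angular":[0,0,-0.0035]},{"translation":[19,33,0],"angular":[0,0,-0.0035]},{"translation":[19,33,0],"angular":[0,0,-0.0035]},{"translation":[19,33,0],"angular":[0,0,-0.0035]},{"translation":[19,33,0],"angular":[0,0,-0.0035]},{"translation":[19,33,0],"angular":[0,0,-0.0035]},{"translation":[19,33,0],"angular":[0,0,-0.0035]},{"translation":[19,33,0],"angular":[0,0,-0.0035]},{"translation":[19,33,0],"angular":[0,0,-0.0035]},{"translation":[19,33,0],"angular":[0,0,-0.0035]},{"translation":[19,33,0],"angular":[0,0,-0.0035]},{"translation":[19,33,0],"angular":[0,0,-0.0035]}]' 0 60
```

```text
clock: 1.1
tcp_pos: [399.0, -124.8, 231.2]
ee_rot: [[-0.0, -0.27, 0.963], [0.0, 0.963, 0.27], [-1.0, 0.0, -0.0]]
ft_force: [1.0, -0.8, -0.5]
gripper_width: 0.998
```

```bash
python3 -m inch '[{"translation":[19,33,0],"angular":[0,0,-0.0035]},{"translation":[19,33,0],"angular":[0,0,-0.0035]},{"translation":[19,33,0],"angular":[0,0,-0.0035]},{"translation":[19,33,0],"angular":[0,0,-0.0035]},{"translation":[19,33,0],"angular":[0,0,-0.0035]},{"translation":[19,33,0],"angular":[0,0,-0.0035]},{"translation":[19,33,0],"angular":[0,0,-0.0035]},{"translation":[19,33,0],"angular":[0,0,-0.0035]},{"translation":[19,33,0],"angular":[0,0,-0.0035]},{"translation":[19,33,0],"angular":[0,0,-0.0035]},{"translation":[15,30,0],"angular":[0,0,-0.0035]},{"translation":[0,0,0],"angular":[0,0,0]}]'; python3 -c "
from cell import ctrl; print(ctrl.state()['ee_rot'],ctrl.state()['joint_positions'])"
```

```text
clock: 2.1
tcp_pos: [604.7, 237.9, 227.4]
ee_rot: [[-0.004, -0.236, 0.972], [-0.001, 0.972, 0.236], [-1.0, -0.0, -0.004]]
ft_force: [-1.2, -1.0, -1.0]
gripper_width: 1.002
[[-4.04772228e-03 -2.36048159e-01  9.71732928e-01]
 [-1.21438614e-03  9.71741332e-01  2.36045142e-01]
 [-9.99991071e-01 -2.24613818e-04 -4.21999265e-03]] [ 6.14053393e-01  4.63283616e-01  4.02705245e-01 -1.34184303e-03
 -1.51422601e+00 -1.94647457e+00]
```

```bash
python3 -m inch '[{"translation":[9,15,-10],"angular":[0,0,0]},{"translation":[9,15,-25],"angular":[0,0,0]},{"translation":[0,0,-35],"angular":[0,0,-0.003]},{"translation":[0,0,-35],"angular":[0,0,0]},{"translation":[0,0,-30],"angular":[0,0,0]},{"translation":[0,0,-25],"angular":[0,0,0]},{"translation":[0,0,-20],"angular":[0,0,0]},{"translation":[0,0,-10],"angular":[0,0,0]},{"translation":[0,0,0],"angular":[0,0,0]},{"translation":[0,0,0],"angular":[0,0,0]}]'; python3 -c "
from h import *
a,_=grab('scene','scene1');b,_=grab('top','top1')
cv2.imwrite('pics/c2.png',np.hstack([cv2.resize(a[180:330,380:580],(400,300)),cv2.resize(b[210:360,140:340],(400,300))]))"
```

```text
clock: 2.93
tcp_pos: [622.1, 263.1, 41.6]
ee_rot: [[0.0, -0.23, 0.973], [-0.001, 0.973, 0.23], [-1.0, -0.001, -0.0]]
ft_force: [0.8, -0.4, -0.0]
gripper_width: 1.001
```

View pics/c2.png

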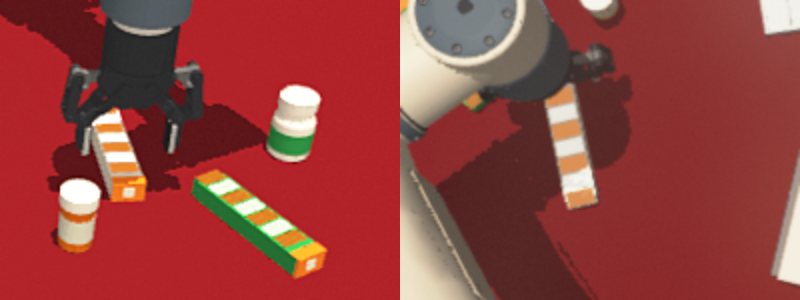

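The crop shows the open fingers straddling the white cassette's tail part, with the vial, bottle and green decoy clear. I'll shift 4 mm in y, descend and close.

```bash
python3 -m inch '[{"translation":[0,4,-12],"angular":[0,0,0]},{"translation":[0,1,-12],"angular":[0,0,0]},{"translation":[0,0,-8],"angular":[0,0,0]},{"translation":[0,0,-4],"angular":[0,0,0]},{"translation":[0,0,0],"angular":[0,0,0]},{"translation":[0,0,0],"angular":[0,0,0]}]'; python3 -m inch '[{"translation":[0,0,0],"angular":[0,0,0]},{"translation":[0,0,0],"angular":[0,0,0]},{"translation":[0,0,0],"angular":[0,0,0]},{"translation":[0,0,0],"angular":[0,0,0]},{"translation":[0,0,0],"angular":[0,0,0]},{"translation":[0,0,0],"angular":[0,0,0]},{"translation":[0,0,0],"angular":[0,0,0]},{"translation":[0,0,0],"angular":[0,0,0]}]' 1 70
```

```text
clock: 3.53
tcp_pos: [621.8, 268.0, 4.9]
ee_rot: [[-0.0, -0.23, 0.973], [-0.001, 0.973, 0.23], [-1.0, -0.001, -0.001]]
ft_force: [-0.9, -0.2, 1.0]
gripper_width: 1.001
clock: 4.2
tcp_pos: [622.3, 268.5, 6.1]
ee_rot: [[0.001, -0.23, 0.973], [0.001, 0.973, 0.23], [-1.0, 0.0, 0.001]]
ft_force: [-0.2, 0.7, 5.1]
gripper_width: 0.403
```

```bash
python3 -m inch '[{"translation":[0,0,10],"angular":[0,0,0]},{"translation":[0,0,20],"angular":[0,0,0]},{"translation":[0,0,35],"angular":[0,0,0]},{"translation":[0,0,35],"angular":[0,0,0]},{"translation":[0,0,35],"angular":[0,0,0]},{"translation":[0,0,30],"angular":[0,0,0]},{"translation":[0,0,10],"angular":[0,0,0]}]'; python3 -m inch '[{"translation":[4,-15,0],"angular":[0,0,-0.02]},{"translation":[7,-30,0],"angular":[0,0,-0.04]},{"translation":[7,-30,0],"angular":[0,0,-0.04]},{"translation":[7,-30,0],"angular":[0,0,-0.045]},{"translation":[7,-30,0],"angular":[0,0,-0.045]},{"translation":[7,-30,0],"angular":[0,0,-0.045]},{"translation":[7,-30,0],"angular":[0,0,-0.045]},{"translation":[7,-30,0],"angular":[0,0,-0.045]},{"translation":[7,-30,0],"angular":[0,0,-0.045]},{"translation":[7,-30,0],"angular":[0,0,-0.04]},{"translation":[7,-30,0],"angular":[0,0,-0.04]},{"translation":[5,-20,0],"angular":[0,0,-0.02]}]'
```

```text
clock: 4.78
tcp_pos: [623.5, 268.6, 186.4]
ee_rot: [[0.007, -0.23, 0.973], [0.003, 0.973, 0.23], [-1.0, 0.001, 0.008]]
ft_force: [0.8, -0.4, -0.0]
gripper_width: 0.404
clock: 5.78
tcp_pos: [699.9, -70.1, 178.2]
ee_rot: [[-0.004, 0.24, 0.971], [-0.0, 0.971, -0.24], [-1.0, -0.001, -0.004]]
ft_force: [0.6, -0.1, -2.0]
gripper_width: 0.404
```

```bash
python3 -m inch '[{"translation":[3,-15,-5],"angular":[-0.020,-0.085,0]},{"translation":[3,-15,-5],"angular":[-0.020,-0.085,0]},{"translation":[0,-5,-5],"angular":[-0.021,-0.085,0]},{"translation":[0,0,-5],"angular":[-0.021,-0.084,0]},{"translation":[0,0,0],"angular":[0,0,0]},{"translation":[0,0,0],"angular":[0,0,0]}]'; python3 -c "
from h import *
print(ctrl.state()['joint_positions'])
a,_=grab('scene','scene2');b,_=grab('top','top2')
cv2.imwrite('pics/c3.png',np.hstack([cv2.resize(a[120:340,220:420],(400,440)),cv2.resize(b[140:360,270:470],(400,440))]))"
```

```text
clock: 6.28
tcp_pos: [702.1, -102.4, 156.0]
ee_rot: [[0.322, 0.236, 0.917], [-0.081, 0.972, -0.222], [-0.943, -0.003, 0.332]]
ft_force: [0.3, -0.6, -1.3]
gripper_width: 0.407
[ 0.13681918  0.37689687 -0.02849825  0.16487864 -0.85624344 -2.03409557]
```

View pics/c3.png

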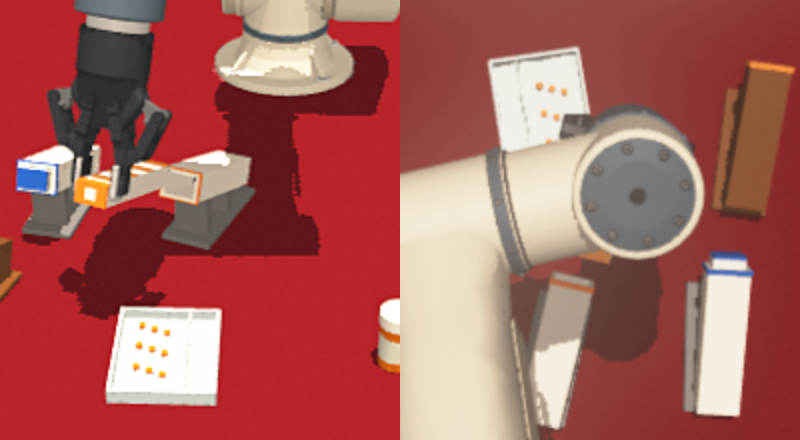

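The cassette is held level with the sleeve, nose just short of the mouth and about 17 mm too far to −y. Next I overlay the predicted wireframes on an enlarged scene crop to check the relative pose.

```bash
cat >> h.py <<'E'
yaw=np.radians(-13.6); pt=np.radians(20)
AX=np.array([np.cos(yaw)*np.cos(pt),np.sin(yaw)*np.cos(pt),np.sin(pt)]); AY=np.array([-np.sin(yaw),np.cos(yaw),0]); AZ=np.cross(AX,AY)
RC=np.c_[AX,AY,AZ]; M=np.array([554.2,-48.,90.])
XG,ZG=61.0,6.0   # TCP in cassette frame
def cass(s):
    R=s['ee_rot']; Rc=np.c_[R[:,2],R[:,1],-R[:,0]]; return Rc, s['tcp_pos']-Rc@[XG,0,ZG]
def report(s):
    Rc,o=cass(s); print('TCP in case',RC.T@(s['tcp_pos']-M),'nose in case',RC.T@(o+Rc@[-80,0,11.75]-M),'rotvec err (case)',cv2.Rodrigues(RC.T@Rc)[0].ravel())
def box(im,n,R,o,lo,hi,col,off,k):
    p=np.array([[x,y,z] for x in(lo[0],hi[0]) for y in(lo[1],hi[1]) for z in(lo[2],hi[2])])@R.T+o
    q=[tuple(int(round((a-b+.5)*k*8)) for a,b in zip(pix(n,P),off)) for P in p]
    for i in range(8):
        for b in (1,2,4):
            if not i&b: cv2.line(im,q[i],q[i|b],col,1,cv2.LINE_AA,3)
def overlay(n,im,s,b,k,f):
    c=cv2.resize(im[b[1]:b[3],b[0]:b[2]],None,fx=k,fy=k,interpolation=cv2.INTER_CUBIC)
    box(c,n,RC,M,(-166,-23.25,-17.25),(0,23.25,17.25),(255,0,0),b[:2],k)
    box(c,n,RC,M,(-1,-19.25,-13.25),(0,19.25,13.25),(255,255,0),b[:2],k)
    if s is not None: Rc,o=cass(s); box(c,n,Rc,o,(-80,-18,0),(80,18,23.5),(0,160,0),b[:2],k)
    cv2.imwrite(f,c)
E
python3 - <<'E'
from h import *
np.set_printoptions(precision=3,suppress=True)
s=ctrl.state(); report(s)
overlay('scene',np.load('pics/scene2.npz')['im'],s,(250,180,350,250),8,'pics/o1.png')
E
```

```text
TCP in case [176.113 -16.41   11.259] nose in case [ 35.118 -16.359  17.128] rotvec err (case) [-0.     0.001 -0.   ]
```

View pics/o1.png

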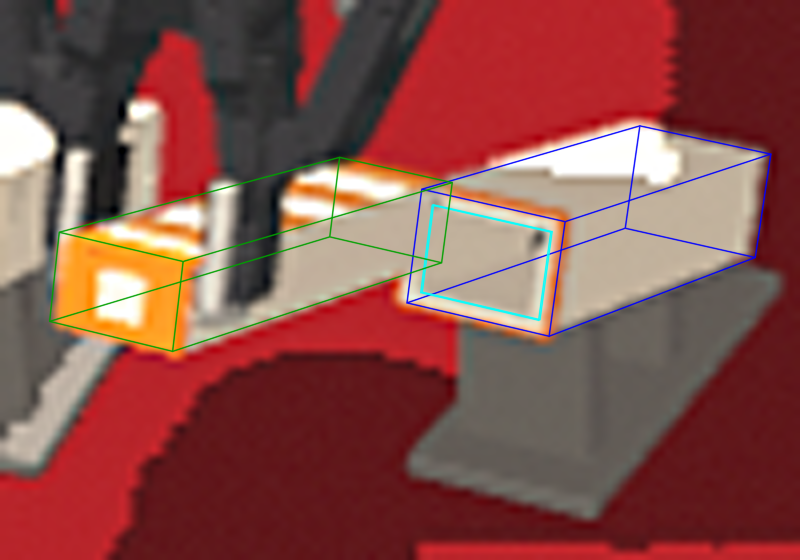

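```bash
python3 -m inch '[{"translation":[-1,4,-5],"angular":[0,0,0]},{"translation":[-1.2,5,-6],"angular":[0,0,0]},{"translation":[-1,5,-6],"angular":[0,0,0]},{"translation":[-1,3,-4.6],"angular":[0,0,0]},{"translation":[0,0,0],"angular":[0,0,0]},{"translation":[0,0,0],"angular":[0,0,0]},{"translation":[0,0,0],"angular":[0,0,0]}]'; python3 - <<'E'
from h import *
np.set_printoptions(precision=3,suppress=True)
s=ctrl.state(); report(s)
overlay('scene',grab('scene','scene3')[0],s,(270,180,350,250),8,'pics/o2.png')
E
```

```text
clock: 6.97
tcp_pos: [702.9, -84.7, 138.9]
ee_rot: [[0.332, 0.235, 0.913], [-0.08, 0.972, -0.221], [-0.94, 0.0, 0.342]]
ft_force: [0.1, -0.4, -2.5]
gripper_width: 0.405
TCP in case [160.662  -0.717  -6.425] nose in case [19.661 -0.736 -0.683] rotvec err (case) [ 0. -0.  0.]
```

View pics/o2.png

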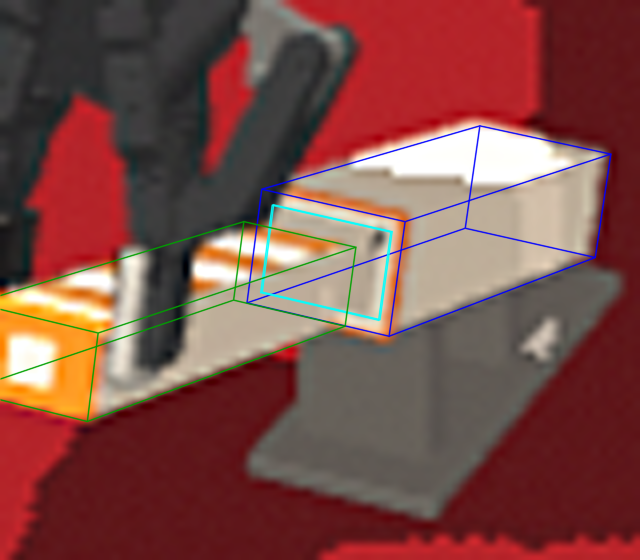

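Cassette and sleeve agree with the wireframes to about 1 mm (tail right edge at crop x≈103 against 98 predicted). I'll insert slowly along the bore.

```bash
python3 -m inch '[{"translation":[-3.65,0.88,-1.37],"angular":[0,0,0]},{"translation":[-3.65,0.88,-1.37],"angular":[0,0,0]},{"translation":[-3.65,0.88,-1.37],"angular":[0,0,0]},{"translation":[-3.65,0.88,-1.37],"angular":[0,0,0]},{"translation":[-3.65,0.88,-1.37],"angular":[0,0,0]},{"translation":[-3.65,0.88,-1.37],"angular":[0,0,0]},{"translation":[0,0,0],"angular":[0,0,0]}]';  python3 -c "
from h import *
s=ctrl.state(); report(s); print(RC.T@s['ft_force'],s['ft_torque'])"; python3 -m inch '[{"translation":[-1.83,0.44,-0.68],"angular":[0,0,0]},{"translation":[-1.83,0.44,-0.68],"angular":[0,0,0]},{"translation":[-1.83,0.44,-0.68],"angular":[0,0,0]},{"translation":[-1.83,0.44,-0.68],"angular":[0,0,0]},{"translation":[0,0,0],"angular":[0,0,0]}]';  python3 -c "
from h import *
s=ctrl.state(); report(s); print(RC.T@s['ft_force'],s['ft_torque'])"
```

```text
clock: 7.6
tcp_pos: [679.7, -79.4, 130.1]
ee_rot: [[0.331, 0.235, 0.914], [-0.08, 0.972, -0.221], [-0.94, -0.0, 0.341]]
ft_force: [0.2, -0.0, -3.0]
gripper_width: 0.403
TCP in case [135.27716484  -0.98087181  -6.61490297] nose in case [-5.71576888 -0.97589174 -0.69416671] rotvec err (case) [-7.93549496e-05  1.21092708e-03 -3.20363380e-05]
[-0.80812721  0.03219031 -2.86663894] [0.29023432 1.11390581 0.00606273]
clock: 8.02
tcp_pos: [673.0, -77.7, 127.5]
ee_rot: [[0.332, 0.235, 0.914], [-0.08, 0.972, -0.221], [-0.94, 0.0, 0.341]]
ft_force: [-0.7, -0.1, -2.0]
gripper_width: 0.403
TCP in case [127.91045116  -0.9420924   -6.62514352] nose in case [-13.08544244  -0.92192642  -0.77535033] rotvec err (case) [-1.95127352e-05  7.07764829e-04 -1.42220560e-04]
[-1.31733202 -0.29753362 -1.66072899] [ 0.27370045  1.0833851  -0.02352458]
```

The nose is 13 mm in, past the step, with no contact force. Continuing.

```bash
python3 -m inch '[{"translation":[-3.65,0.88,-1.37],"angular":[0,0,0]},{"translation":[-3.65,0.88,-1.37],"angular":[0,0,0]},{"translation":[-3.65,0.88,-1.37],"angular":[0,0,0]},{"translation":[-3.65,0.88,-1.37],"angular":[0,0,0]},{"translation":[-3.65,0.88,-1.37],"angular":[0,0,0]},{"translation":[-3.65,0.88,-1.37],"angular":[0,0,0]},{"translation":[-3.65,0.88,-1.37],"angular":[0,0,0]}]';  python3 -c "
from h import *
s=ctrl.state(); report(s); print(RC.T@s['ft_force'],s['ft_torque'])"; python3 -m inch '[{"translation":[-3.65,0.88,-1.37],"angular":[0,0,0]},{"translation":[-3.65,0.88,-1.37],"angular":[0,0,0]},{"translation":[-3.65,0.88,-1.37],"angular":[0,0,0]},{"translation":[-3.65,0.88,-1.37],"angular":[0,0,0]},{"translation":[-3.65,0.88,-1.37],"angular":[0,0,0]},{"translation":[-3.65,0.88,-1.37],"angular":[0,0,0]},{"translation":[-3.65,0.88,-1.37],"angular":[0,0,0]}]';  python3 -c "
from h import *
s=ctrl.state(); report(s); print(RC.T@s['ft_force'],s['ft_torque'])"
```

```text
clock: 8.6
tcp_pos: [647.4, -71.5, 118.0]
ee_rot: [[0.332, 0.235, 0.913], [-0.08, 0.972, -0.221], [-0.94, 0.0, 0.342]]
ft_force: [0.5, -0.3, -1.5]
gripper_width: 0.408
TCP in case [99.91273077 -0.89219719 -6.54074345] nose in case [-41.08537353  -0.8861687   -0.74444748] rotvec err (case) [ 5.44764378e-05  3.28341254e-04 -4.49860214e-05]
[ 0.04428573 -0.16701476 -1.63954053] [0.25883196 1.11473036 0.02599183]
clock: 9.18
tcp_pos: [622.0, -65.3, 108.5]
ee_rot: [[0.332, 0.235, 0.913], [-0.08, 0.972, -0.221], [-0.94, 0.0, 0.342]]
ft_force: [0.6, 0.3, -2.0]
gripper_width: 0.399
TCP in case [72.0332449  -0.91562691 -6.58176135] nose in case [-68.96535604  -0.89884127  -0.79758029] rotvec err (case) [ 8.86754351e-05  2.42414782e-04 -1.22674662e-04]
[-0.244609    0.45295611 -2.06332314] [ 0.31579449  1.12450415 -0.00442379]
```

```bash
python3 -m inch '[{"translation":[-3.65,0.88,-1.37],"angular":[0,0,0]},{"translation":[-3.65,0.88,-1.37],"angular":[0,0,0]},{"translation":[-3.65,0.88,-1.37],"angular":[0,0,0]},{"translation":[-3.65,0.88,-1.37],"angular":[0,0,0]},{"translation":[-3.65,0.88,-1.37],"angular":[0,0,0]},{"translation":[-3.65,0.88,-1.37],"angular":[0,0,0]},{"translation":[-3.65,0.88,-1.37],"angular":[0,0,0]}]';  python3 -c "
from h import *
s=ctrl.state(); report(s); print(RC.T@s['ft_force'],s['ft_torque'])"; python3 -m inch '[{"translation":[-3.65,0.88,-1.37],"angular":[0,0,0]},{"translation":[-3.65,0.88,-1.37],"angular":[0,0,0]},{"translation":[-3.65,0.88,-1.37],"angular":[0,0,0]},{"translation":[-3.65,0.88,-1.37],"angular":[0,0,0]},{"translation":[-3.65,0.88,-1.37],"angular":[0,0,0]},{"translation":[-2.74,0.66,-1.03],"angular":[0,0,0]},{"translation":[0,0,0],"angular":[0,0,0]}]';  python3 -c "
from h import *
s=ctrl.state(); report(s); print(RC.T@s['ft_force'],s['ft_torque'])"
```

```text
clock: 9.77
tcp_pos: [598.4, -59.2, 100.6]
ee_rot: [[0.336, 0.234, 0.912], [-0.08, 0.972, -0.22], [-0.938, 0.001, 0.346]]
ft_force: [3.6, -3.9, -1.1]
gripper_width: 0.401
TCP in case [46.46848318 -0.45725577 -5.66548834] nose in case [-94.55285569  -0.62425709  -0.46773947] rotvec err (case) [ 0.00100486 -0.00391578  0.00114531]
[ 3.77504801 -2.96591719 -2.55194144] [-0.90900458 -0.56818712 -0.06615049]
clock: 10.35
tcp_pos: [576.6, -54.1, 92.1]
ee_rot: [[0.335, 0.234, 0.913], [-0.08, 0.972, -0.22], [-0.939, 0.001, 0.344]]
ft_force: [4.4, -2.5, -1.3]
gripper_width: 0.4
TCP in case [22.53618229 -0.64944193 -5.93324515] nose in case [-118.47706338   -0.75673674   -0.51886312] rotvec err (case) [ 0.00085313 -0.00237983  0.00072715]
[ 4.08000716 -1.40509962 -2.88934207] [-0.56103465 -0.14017721  0.04051123]
```

The carriage is engaged at about 4–5 N and the nose is about 118 mm deep. I'll release, slide the open fingers out past the tail, shut them and then push on the tail face.

```bash
python3 -m inch '[{"translation":[0,0,0],"angular":[0,0,0]},{"translation":[0,0,0],"angular":[0,0,0]},{"translation":[0,0,0],"angular":[0,0,0]},{"translation":[0,0,0],"angular":[0,0,0]},{"translation":[0,0,0],"angular":[0,0,0]},{"translation":[0,0,0],"angular":[0,0,0]}]' 0; python3 -m inch '[{"translation":[4.6,-1.1,1.7],"angular":[0,0,0]},{"translation":[9.1,-2.2,3.4],"angular":[0,0,0]},{"translation":[9.1,-2.2,3.4],"angular":[0,0,0]},{"translation":[9.1,-2.2,3.4],"angular":[0,0,0]},{"translation":[9.1,-2.2,3.4],"angular":[0,0,0]},{"translation":[9.1,-2.2,3.4],"angular":[0,0,0]},{"translation":[0,0,0],"angular":[0,0,0]},{"translation":[0,0,0],"angular":[0,0,0]}]'; python3 - <<'E'
from h import *
s=ctrl.state(); report(s); print(RC.T@s['ft_force'])
overlay('scene',grab('scene','scene4')[0],None,(270,180,350,250),8,'pics/o3.png')
E
```

```text
clock: 10.85
tcp_pos: [575.7, -54.2, 91.0]
ee_rot: [[0.332, 0.235, 0.913], [-0.08, 0.972, -0.221], [-0.94, 0.0, 0.341]]
ft_force: [-1.0, 0.6, 0.2]
gripper_width: 1.001
clock: 11.52
tcp_pos: [626.1, -66.4, 109.6]
ee_rot: [[0.332, 0.236, 0.913], [-0.08, 0.972, -0.222], [-0.94, 0.0, 0.342]]
ft_force: [-0.4, 1.1, 0.7]
gripper_width: 0.995
TCP in case [76.49002272 -0.97772125 -6.92988263] nose in case [-64.50787301  -0.87637291  -1.12939743] rotvec err (case) [ 2.28861498e-05  3.58045429e-04 -7.19725345e-04]
[-0.37188622  1.01237233  0.88142031]
```

View pics/o3.png

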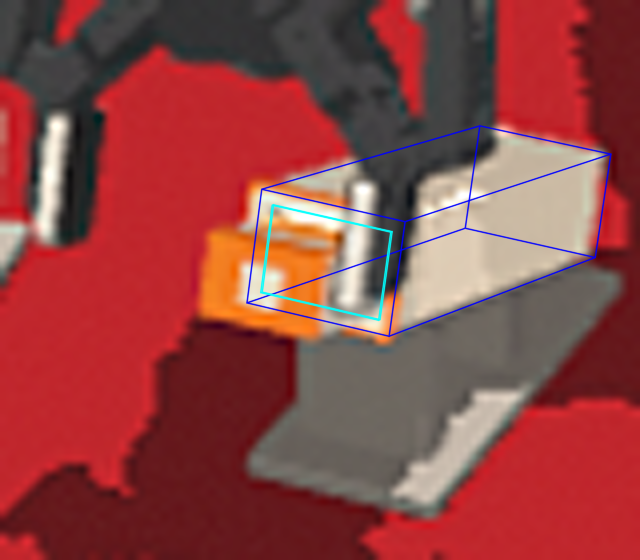

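The cassette stayed in, with its tail face at crop (265,280) outside the mouth and the fingers clear of it. I'll shut the fingers and push.

```bash
python3 -m inch '[{"translation":[0,0,0],"angular":[0,0,0]},{"translation":[0,0,0],"angular":[0,0,0]},{"translation":[0,0,0],"angular":[0,0,0]},{"translation":[0,0,0],"angular":[0,0,0]},{"translation":[0,0,0],"angular":[0,0,0]},{"translation":[0,0,0],"angular":[0,0,0]},{"translation":[0,0,0],"angular":[0,0,0]},{"translation":[0,0,0],"angular":[0,0,0]},{"translation":[0,0,0],"angular":[0,0,0]},{"translation":[0,0,0],"angular":[0,0,0]}]' 1 40; python3 -m inch '[{"translation":[-3.65,0.88,-1.37],"angular":[0,0,0]},{"translation":[-3.65,0.88,-1.37],"angular":[0,0,0]},{"translation":[-3.65,0.88,-1.37],"angular":[0,0,0]},{"translation":[-3.65,0.88,-1.37],"angular":[0,0,0]},{"translation":[-1.83,0.44,-0.68],"angular":[0,0,0]},{"translation":[-1.83,0.44,-0.68],"angular":[0,0,0]},{"translation":[-1.83,0.44,-0.68],"angular":[0,0,0]},{"translation":[-1.83,0.44,-0.68],"angular":[0,0,0]},{"translation":[-1.83,0.44,-0.68],"angular":[0,0,0]}]'; python3 -c "
from h import *
s=ctrl.state(); report(s); print(RC.T@s['ft_force'],s['ft_torque'])"; python3 -m inch '[{"translation":[-1.83,0.44,-0.68],"angular":[0,0,0]},{"translation":[-1.83,0.44,-0.68],"angular":[0,0,0]},{"translation":[-1.83,0.44,-0.68],"angular":[0,0,0]},{"translation":[-1.83,0.44,-0.68],"angular":[0,0,0]},{"translation":[-1.83,0.44,-0.68],"angular":[0,0,0]},{"translation":[-1.83,0.44,-0.68],"angular":[0,0,0]}]'; python3 -c "
from h import *
s=ctrl.state(); report(s); print(RC.T@s['ft_force'],s['ft_torque'])"
```

```text
clock: 12.4
tcp_pos: [625.9, -66.3, 109.8]
ee_rot: [[0.332, 0.235, 0.913], [-0.08, 0.972, -0.221], [-0.94, 0.0, 0.342]]
ft_force: [0.1, -0.8, -1.2]
gripper_width: 0.003
clock: 13.15
tcp_pos: [603.6, -60.3, 102.1]
ee_rot: [[0.336, 0.234, 0.912], [-0.08, 0.972, -0.22], [-0.939, 0.001, 0.345]]
ft_force: [4.8, -1.9, 1.1]
gripper_width: -0.003
TCP in case [51.9642784  -0.36201479 -6.05446292] nose in case [-89.05265515  -0.44641612  -0.73658471] rotvec err (case) [ 0.00119609 -0.00306415  0.00055161]
[ 5.19983901 -0.71834709 -0.74496076] [-0.30162513 -0.59690021  0.0575317 ]
clock: 13.65
tcp_pos: [591.2, -57.9, 97.0]
ee_rot: [[0.333, 0.235, 0.913], [-0.08, 0.972, -0.221], [-0.94, 0.0, 0.342]]
ft_force: [4.0, -1.8, 0.2]
gripper_width: 0.001
TCP in case [38.36974371 -0.91590345 -6.55683525] nose in case [-102.6314104    -0.90099476   -0.83522558] rotvec err (case) [ 0.00021585 -0.00020136 -0.00011452]
[ 4.15054885 -0.75887899 -1.30096617] [-0.34005111 -0.63907937 -0.05172766]
```

```bash
python3 -m inch '[{"translation":[-1.83,0.44,-0.68],"angular":[0,0,0]},{"translation":[-1.83,0.44,-0.68],"angular":[0,0,0]},{"translation":[-1.83,0.44,-0.68],"angular":[0,0,0]},{"translation":[-1.83,0.44,-0.68],"angular":[0,0,0]}]'; python3 -m inch '[{"translation":[-0.91,0.22,-0.34],"angular":[0,0,0]},{"translation":[-0.91,0.22,-0.34],"angular":[0,0,0]},{"translation":[-0.91,0.22,-0.34],"angular":[0,0,0]}]'; python3 -c "
from h import *
s=ctrl.state(); report(s); print(RC.T@s['ft_force'])"; python3 -m inch '[{"translation":[-0.91,0.22,-0.34],"angular":[0,0,0]},{"translation":[-0.91,0.22,-0.34],"angular":[0,0,0]}]';python3 -c "
from h import *
s=ctrl.state(); report(s); print(RC.T@s['ft_force'])"
```

```text
clock: 13.98
tcp_pos: [583.7, -56.1, 94.1]
ee_rot: [[0.332, 0.235, 0.913], [-0.08, 0.972, -0.221], [-0.94, 0.0, 0.342]]
ft_force: [4.3, -1.6, 1.2]
gripper_width: -0.003
clock: 14.23
tcp_pos: [581.0, -55.5, 93.1]
ee_rot: [[0.332, 0.235, 0.913], [-0.08, 0.972, -0.221], [-0.94, 0.0, 0.342]]
ft_force: [4.1, -1.5, 1.8]
gripper_width: 0.005
TCP in case [27.23900544 -0.97275449 -6.61567448] nose in case [-113.7597576    -0.95206761   -0.83545883] rotvec err (case) [ 8.58624839e-05  2.14289977e-04 -1.50226779e-04]
[ 4.69482204 -0.49413327  0.16837015]
clock: 14.4
tcp_pos: [579.2, -55.1, 92.4]
ee_rot: [[0.332, 0.235, 0.913], [-0.08, 0.972, -0.221], [-0.94, 0.0, 0.342]]
ft_force: [4.4, -1.4, 0.6]
gripper_width: 0.002
TCP in case [25.25419173 -0.97249492 -6.64075636] nose in case [-115.74440972   -0.95372706   -0.85659375] rotvec err (case) [ 6.85960000e-05  2.42284634e-04 -1.35911699e-04]
[ 4.55328874 -0.26898749 -1.03291533]
```

```bash
for i in 1 2 3; do :; done; python3 -m inch '[{"translation":[-0.91,0.22,-0.34],"angular":[0,0,0]}]' | sed -n 2,4p; python3 -m inch '[{"translation":[-0.91,0.22,-0.34],"angular":[0,0,0]}]' | sed -n 2,4p; python3 -m inch '[{"translation":[-0.91,0.22,-0.34],"angular":[0,0,0]}]'| sed -n 2,4p; python3 -c "
from h import *
s=ctrl.state(); report(s); print(RC.T@s['ft_force'])"
```

```text
tcp_pos: [579.2, -54.7, 92.7]
ee_rot: [[0.334, 0.235, 0.913], [-0.08, 0.972, -0.221], [-0.939, 0.001, 0.343]]
ft_force: [6.8, -2.7, 2.4]
tcp_pos: [579.1, -54.5, 93.0]
ee_rot: [[0.335, 0.234, 0.912], [-0.08, 0.972, -0.22], [-0.939, 0.001, 0.345]]
ft_force: [10.2, -6.0, 1.7]
tcp_pos: [578.9, -54.4, 93.3]
ee_rot: [[0.337, 0.234, 0.912], [-0.08, 0.972, -0.22], [-0.938, 0.001, 0.346]]
ft_force: [12.0, -9.2, 2.1]
TCP in case [25.1214702  -0.39040452 -5.6392843 ] nose in case [-115.9032427    -0.54441083   -0.5334904 ] rotvec err (case) [ 0.00122477 -0.00456776  0.001045  ]
[13.73355611 -6.09689151 -2.76279704]
```

It has stopped at the expected depth (TCP 25 minus about 11 leaves the tail about 14 mm out). I'll press a little more to confirm a hard stop, then look.

```bash
python3 -m inch '[{"translation":[-0.91,0.22,-0.34],"angular":[0,0,0]},{"translation":[-0.91,0.22,-0.34],"angular":[0,0,0]}]'; python3 -m inch '[{"translation":[-0.91,0.22,-0.34],"angular":[0,0,0]},{"translation":[-0.91,0.22,-0.34],"angular":[0,0,0]},{"translation":[0,0,0],"angular":[0,0,0]},{"translation":[0,0,0],"angular":[0,0,0]}]'; python3 -c "
from h import *
s=ctrl.state(); report(s); print(RC.T@s['ft_force'])"
```

```text
clock: 14.82
tcp_pos: [578.7, -54.2, 93.9]
ee_rot: [[0.34, 0.233, 0.911], [-0.081, 0.972, -0.219], [-0.937, 0.001, 0.349]]
ft_force: [16.9, -12.3, 1.7]
gripper_width: 0.002
clock: 15.15
tcp_pos: [578.4, -54.0, 94.5]
ee_rot: [[0.343, 0.233, 0.91], [-0.081, 0.973, -0.218], [-0.936, 0.001, 0.352]]
ft_force: [19.4, -14.9, 3.5]
gripper_width: 0.002
TCP in case [25.00382635 -0.17386378 -4.2780133 ] nose in case [-1.16049188e+02 -4.26929358e-01 -3.00055015e-02] rotvec err (case) [ 0.00216318 -0.01064838  0.00171776]
[22.19795727 -9.88064225 -4.32823634]
```

A hard stop holds at 22 N with no further travel. Backing away.

```bash
python3 -m inch '[{"translation":[1.83,-0.44,0.68],"angular":[0,0,0]},{"translation":[3.65,-0.88,1.37],"angular":[0,0,0]},{"translation":[3.65,-0.88,1.37],"angular":[0,0,0]},{"translation":[9.1,-2.2,3.4],"angular":[0,0,0]},{"translation":[9.1,-2.2,3.4],"angular":[0,0,0]},{"translation":[9.1,-2.2,3.4],"angular":[0,0,0]},{"translation":[9.1,-2.2,3.4],"angular":[0,0,0]},{"translation":[0,0,20],"angular":[0,0,0]},{"translation":[0,0,35],"angular":[0,0,0]},{"translation":[0,0,35],"angular":[0,0,0]},{"translation":[0,0,35],"angular":[0,0,0]},{"translation":[0,0,15],"angular":[0,0,0]}]'; python3 - <<'E'
from h import *
np.set_printoptions(precision=2,suppress=True)
im,d=grab('scene','scene5'); grab('top','top5')
s=ctrl.state()
XG,ZG=0,0
b=(270,180,350,250);k=8
c=cv2.resize(im[b[1]:b[3],b[0]:b[2]],None,fx=k,fy=k,interpolation=cv2.INTER_CUBIC)
box(c,'scene',RC,M,(-1,-23.25,-17.25),(0,23.25,17.25),(255,0,0),b[:2],k)
box(c,'scene',RC,M+AZ*-13.25,(0,-18,0),(14,18,23.5),(0,160,0),b[:2],k)
out=cv2.resize(im,(640,480)); cv2.imwrite('pics/o4.png',np.hstack([c[:480,:400],cv2.resize(im[130:370],(400,480)) if 0 else cv2.resize(im[140:340,130:550],(400,190)).repeat(1,0) if 0 else np.vstack([cv2.resize(im[140:340,130:550],(400,190)),cv2.resize(np.load('pics/top5.npz')['im'],(400,290))])]))
E
```

```text
clock: 16.15
tcp_pos: [618.7, -64.4, 251.2]
ee_rot: [[0.335, 0.235, 0.912], [-0.08, 0.972, -0.221], [-0.939, 0.001, 0.344]]
ft_force: [1.2, -0.5, 1.4]
gripper_width: 0.001
```

View pics/o4.png

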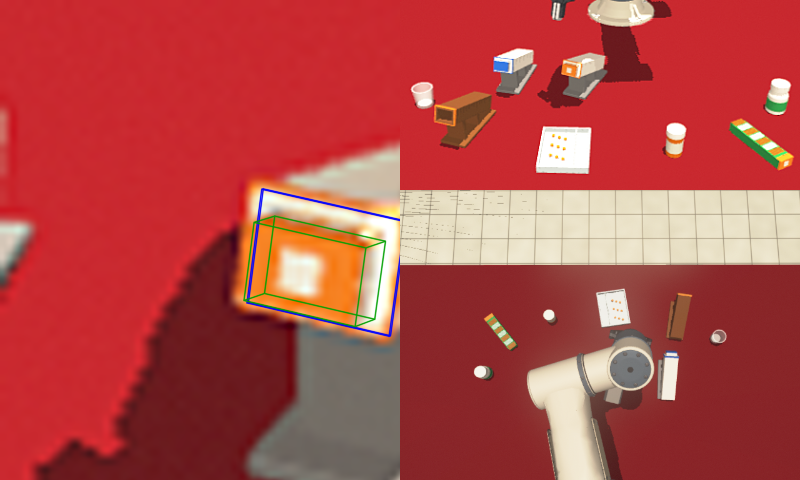

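The final crop shows the orange tail face at crop (300,270), matching the 14 mm wireframe within 1–2 mm, and the bystanders standing as before. Handing in.

```bash
python3 -c "
from cell import ctrl; print(ctrl.close_job())"
```

```text
the job is handed in; nothing more can be done
None
```

The white cassette is in the orange-rimmed sleeve, nose first with its orange end outward, and pushed home until it stopped. I handed the job in at about 16 s of robot time.

- **Insertion:** I gripped the cassette near its tail and slid it in along the bore. It met no resistance until it reached the carriage, which dragged at about 4–5 N. I then released it and pushed the tail face with the shut fingers.
- **Hard stop:** The cassette stopped at the expected depth. About 6 mm of further commanded travel moved it almost nothing, and the force rose to 22 N along the bore, about 25 N at the wrist.
- **Last look:** After I backed off, the orange face stood about 14 mm out of the mouth, to within 1–2 mm in the image. The gripper was clear of everything. The vial, bottle, tray and cup looked unmoved, though I judged that by eye only.

No check failed or disagreed beyond the calibration error of about 1–2 mm.

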